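# Count off the good discs on the counting tray

### The job

On the blue counting tray, sweep the three white discs off the deck's open edge into the trough with the fingertips, sliding them and never picking any disc up; the two rust-brown rejects stay on the deck, though they may be nudged aside there. When all three white discs are in the trough, push its grey cover over with the fingers and press it fully shut. Do not disturb the things around the tray.

Things in the scene. Friction and masses are not known exactly. Their poses are not given: they have to be found in the camera images.
- tray: blue plastic counting tray, 172 (x) x 240 (y) mm, fixed to the bench; origin under its centre, x to its back wall (away from the robot), y to the trough on its left, z up. Flat deck, top at z = 16 mm, from y = -116 to +66 and x = -82 to +82. Outer walls 4 mm thick, to z = 26 mm; a pouring spout 36 mm wide breaks the right wall at its front corner (x = -80 to -44)
- tray_deck_edge (a point): middle of the deck's open left edge, at deck height (tray x = 0, y = 66, z = 16 mm). The edge runs along the tray's x; there is no wall between deck and trough
- tray_trough (a point): middle of the trough's floor (tray x = 0, y = 91, z = 4 mm). The trough reaches from y = 66 to 116 and x = -82 to +82 mm, its floor 12 mm below the deck
- cover (a joint): grey cover of the trough, hinged along the trough's outer wall. 0 = fully shut, flat over the trough, its top 29 mm above the bench; pi/2 = upright; starts open at 1.65 to 2.05, leaning outward from the deck; stop at 2.3. A friction hinge holds it wherever it is left: it does not fall by itself and takes about 0.5 N at its free edge to move
- cover_edge (a point): middle of the cover's free edge, 58 mm from the hinge; its x axis is along the hinge. The cover is 3 mm thick and 168 mm long; a thumb tab 36 mm wide in the middle reaches 66 mm from the hinge
- cover_hinge (a point): middle of the cover's hinge axis (tray x = 0, y = 120.5, z = 27.5 mm); its x axis is along the hinge
- white_1_center (a point): centre of one of the three clean white sintered ceramic discs, 24 mm diameter, 8 mm thick, about 15 g, lying flat on the deck
- white_2_center (a point): centre of one of the three clean white sintered ceramic discs, 24 mm diameter, 8 mm thick, about 15 g, lying flat on the deck
- white_3_center (a point): centre of one of the three clean white sintered ceramic discs, 24 mm diameter, 8 mm thick, about 15 g, lying flat on the deck
- rust_1_center (a point): centre of one of the two rust-brown (stained, rejected) discs, same size, 24 mm diameter, 8 mm thick, about 15 g, lying flat on the deck
- rust_2_center (a point): centre of one of the two rust-brown (stained, rejected) discs, same size, 24 mm diameter, 8 mm thick, about 15 g, lying flat on the deck
- jar_1: closed white sample jar with a blue lid, 58 mm diameter, 83 high. Bystander; origin at the centre of its underside
- vial_1: glass vial with a black cap, 27 mm diameter, 56 high. Bystander; origin at the centre of its underside
- vial_2: glass vial with a black cap, 27 mm diameter, 56 high. Bystander; origin at the centre of its underside
- bench_timer: small white bench timer lying flat, 62 x 72 x 20 mm. Bystander; origin at the centre of its underside
- tweezers: steel tweezers, 134 mm long along their y, 18 wide, 9 high, lying near the bench front. Bystander; origin at the centre of its underside
- weight_100: brass weight with a knob, 25 mm diameter, 30 high, standing to the right of the tray. Bystander; origin at the centre of its underside

How it is judged:
On the way, in this order (a step that is already met when the one before it is completed fails the run):
1. all three white discs lie in the trough (y of white_1_center in the frame of tray between 0.066 and 0.116 m and x of white_1_center in the frame of tray between -0.082 and 0.082 m and z of each of white_1_center, white_2_center, white_3_center in the frame of tray below 0.024 m and y of white_2_center in the frame of tray between 0.066 and 0.116 m and x of white_2_center in the frame of tray between -0.082 and 0.082 m and y of white_3_center in the frame of tray between 0.066 and 0.116 m and x of white_3_center in the frame of tray between -0.082 and 0.082 m), for 0.2 s.
2. the cover is fully shut (value of joint cover below 0.06 rad), for 0.2 s.
At the end, for the whole second after the job is handed in: The three white discs are at rest in the trough (centres beyond the deck's edge, between the trough's walls and no higher than 24 mm), the two rust-brown discs are at rest on the deck (centres inside its walls and not past its open edge), and the cover is shut to within 0.06 rad (all of step 1 and y of rust_1_center in the frame of tray between -0.116 and 0.066 m and x of rust_1_center in the frame of tray between -0.082 and 0.082 m and z of rust_1_center in the frame of tray between 0.016 and 0.03 m and y of rust_2_center in the frame of tray between -0.116 and 0.066 m and x of rust_2_center in the frame of tray between -0.082 and 0.082 m and z of rust_2_center in the frame of tray between 0.016 and 0.03 m and value of joint cover below 0.06 rad and linear speed of each of white_1, white_2, white_3, rust_1, rust_2 below 0.02 m/s); the robot touches nothing.
It fails at once if a disc is lifted (its centre more than 12 mm above where it lies on the deck) (height (world z) of any of white_1_center, white_2_center, white_3_center, rust_1_center, rust_2_center above 0.032 m).
It fails at once if a rust-brown disc goes over the deck's open edge or out of the tray (y of any of rust_1_center, rust_2_center in the frame of tray above 0.07 m or z of any of rust_1_center, rust_2_center in the frame of tray below 0.013 m).
It fails at once if one of the things round the tray (jar, vials, timer, tweezers, weight) is moved by more than 15 mm (distance of any of jar_1, vial_1, vial_2, bench_timer, tweezers, weight_100 from where it was at the start of the episode above 0.015 m).
It also fails if it takes over 58 s, if anything falls off the work surface, if the arm or the gripper's body presses on something with over 40 N, if the wrist force passes 120 N, or if a joint passes its speed limit or range.

### The arm

A 6-joint arm with a two-finger parallel gripper is mounted at the origin on a cart in front of the work surface, level with it; the furniture and walls round the work are solid. World frame = base frame: x ahead of the robot, y to its left, z up, the work surface at z = 0. Lengths are in m, angles in rad, forces in N, time in s.
With the tool pointing down it reaches from about 0.35 to 0.725 m from the base axis. Payload 6 kg.
Tool frame: the origin (TCP) lies midway between the tips of the shut fingers; the grasp point (between the pads) lies 19 mm behind it; z points along the fingers, y is the line along which they close (so a half turn about z gives the same grasp; the last joint's range is limited). The gripper opens to 85 mm and grips with 20 to 120 N. Pads are 22 mm wide; open, the fingers measure 114 mm over their backs; the gripper's body (76 mm by 85 mm) begins 54 mm behind the grasp point. The pads swing forward as they close: fully open they stand 13 mm farther back than shut.
Start: joints at [-0.973, 0.04, 0.085, 0, -1.615, -0.334], TCP at [0.156, -0.579, 0.231] pointing down, gripper open.
Joint ranges: [-2.56, 2.56], [-1.29, 2.01], [-1.08, 1.49], [-3.29, 1.98], [-2.81, -0.18], [-2.99, 2.99]. Speed limits (rad/s): [2.57, 2.57, 3.01, 3.14, 3.14, 3.14].

### API

Orientations are given as a unit quaternion [x, y, z, w].
In Python, from rig import r, jaws, optics gives the robot as it stands. Calls block until the motion is done:
- r.goto(position, orientation): joint-space move of the TCP to a pose.
- r.line_to(position, orientation=None, speed=0.15, threshold=None): straight line of the TCP; orientation=None keeps the orientation; speed is the mean speed in m/s. With threshold (N) it stops when the force on the tool has changed by that much, and returns True; else False.
- r.goto_joints(angles): joint-space move.
- jaws.command_gripper(opening, squeeze=None): finger opening in m; squeeze is the grip in N (None keeps the last); returns when the fingers have stopped.
- r.pause(seconds).
- r.inverse_kinematics(position, orientation): joint angles nearest the present ones, or None.
- optics.get_image(name): name is "scene" or "top"; returns a dict with "image" (420x560x3 uint8, blue, green, red), "vertical_fov" (degrees; the focal length in pixels is half the picture's height over the tangent of half this angle, whatever the lens; pixels are square), "cx", "cy" (the principal point, pixels), "k1" (the pictures are not rectified: a ray, as slopes to the right and down, at radius r is drawn at 1 + k1 r^2 times it, then the intrinsics apply), "R" (3x3) and "t" (3): a world point X has camera coordinates R X + t. Camera axes: x right, y down, z forward; pixel columns grow to the right and rows downward; lengths in m; the calibration is good to about 2 mm. A picture is of the moment at which its call begins. There is no depth.
A pose or a line that the arm cannot do raises r.PlanningError and nothing moves.
- r.job_done(): hands the job in; it is judged then, once.
Readings, each from a call of its own:
- r.current_time(): time.
- r.current_q(): joint angles.
- r.current_dq(): joint speeds.
- r.current_joint_torque(): joint torques, N m.
- r.current_ee_pos(): TCP position.
- r.current_tcp_rot(): TCP orientation.
- r.current_ft_force(): force on the tool from outside, world axes, zero at the start.
- r.current_ft_torque(): the same for the moment, N m.
- r.current_finger_gap(): finger opening in m.
- r.current_finger_force(): force on a finger pad.
Only numpy, scipy, OpenCV 4.12 (cv2) and the standard library are available. Lean on these libraries where they do the work, as an engineer would, in place of code of your own. Each camera call takes 0.05 s, during which the arm holds its last target. There are 200 camera calls.

## Working session

There is one attempt and no reset: what is moved stays moved. The work goes in short steps, each a Python script; the robot and the scene stay as the last script left them, time stands still between calls to the robot, and variables do not carry over. Pictures are saved under pics/ and viewed, at most 10 in all, crops included, and the job is handed in when it is done.

```bash
mkdir -p pics; ls
python3 - <<'E'
from rig import r,jaws,optics
import cv2
for n in("scene","top"):
    d=optics.get_image(n); cv2.imwrite(f"pics/{n}0.png",d["image"])
    print(n,{k:v for k,v in d.items() if k!="image"})
print(r.current_time(),r.current_tcp_rot())
E
```

```text
pics
scene {'vertical_fov': 49.11128883889545, 'cx': 274.06412253177007, 'cy': 213.90075952601393, 'k1': 0.03117151589177651, 'R': array([[-0.64055915, -0.76780253,  0.01277721],
       [-0.58326093,  0.47564292, -0.6584607 ],
       [ 0.4994904 , -0.42923547, -0.75250664]]), 't': array([0.40124833, 0.3249368 , 1.28068293])}
top {'vertical_fov': 47.21499439618832, 'cx': 279.5625294631672, 'cy': 216.52002837206, 'k1': -0.06706333506132033, 'R': array([[ 0.00788258, -0.99988362, -0.01306178],
       [-0.99818779, -0.00708859, -0.05975696],
       [ 0.05965742,  0.01350915, -0.99812749]]), 't': array([0.06691021, 0.55374284, 1.47971049])}
0.1 [-1.31556970e-01  9.91308315e-01  7.52359986e-04 -1.49865205e-04]
```

View pics/scene0.png

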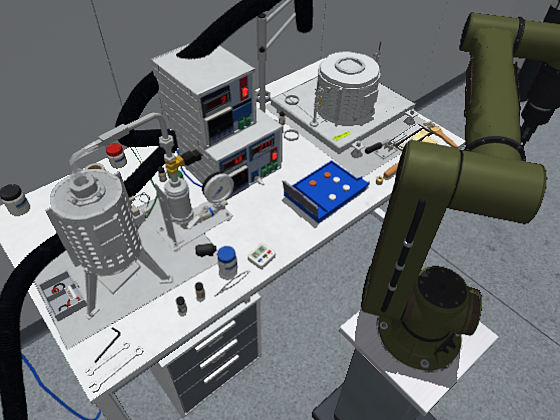

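View pics/top0.png

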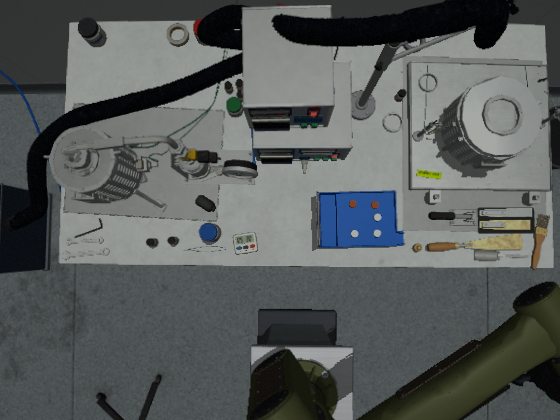

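The top view shows the tray at about (320–404, 190–248) with the cover's edge at (316, 220). The rust discs are at (352, 204) and (376, 204), and the white ones at (377, 217), (376, 233) and (354, 234). The scene view agrees. Next I'll measure positions.

```bash
cat > h.py <<'E'
from rig import r,jaws,optics
import cv2,numpy as np
def K(d):
    f=210/np.tan(np.radians(d["vertical_fov"])/2); return f
def ray(d,uv):
    s=(np.atleast_2d(uv).astype(float)-[d["cx"],d["cy"]])/K(d)
    u=s.copy()
    for _ in range(20): u=s/(1+d["k1"]*(u**2).sum(1,keepdims=True))
    D=np.c_[u,np.ones(len(u))]@d["R"]; return -d["R"].T@d["t"],D
def on_plane(d,uv,z):
    o,D=ray(d,uv); return o+D*((z-o[2])/D[:,2])[:,None]
def proj(d,X):
    c=np.atleast_2d(X)@d["R"].T+d["t"]; s=c[:,:2]/c[:,2:]
    return s*(1+d["k1"]*(s**2).sum(1,keepdims=True))*K(d)+[d["cx"],d["cy"]]
def blobs(mask,amin,amax):
    n,l,s,c=cv2.connectedComponentsWithStats(mask.astype(np.uint8))
    return [(c[i],int(s[i,4])) for i in range(1,n) if amin<=s[i,4]<=amax]
def masks(d):
    b,g,rr=[d["image"][...,i].astype(int) for i in range(3)]
    blue=(b>90)&(b-rr>60)&(b-g>30)
    return blue,(b>140)&(g>140)&(rr>140)&(abs(b-rr)<60),(rr-b>40)&(rr>90)
E
python3 - <<'E'
from h import *
for n,box in(("top",(300,180,420,260)),("scene",(270,150,380,235))):
    d=optics.get_image(n); bl,w,ru=masks(d)
    x0,y0,x1,y1=box; win=np.zeros_like(bl); win[y0:y1,x0:x1]=1
    m=(bl&win).astype(np.uint8); cs=max(cv2.findContours(m,0,2)[0],key=cv2.contourArea)
    hull=np.zeros_like(m); cv2.drawContours(hull,[cv2.convexHull(cs)],-1,1,-1)
    hull=cv2.erode(hull,np.ones((3,3)))
    for k,mm in(("white",w),("rust",ru)):
        for c,a in blobs(mm&(hull>0),8,150): print(n,k,c.round(1),a,on_plane(d,c,.023)[0].round(4))
    P=on_plane(d,cs[:,0],.026)[:,:2].astype(np.float32)
    q=cv2.minAreaRect(P); print(n,"rect",q)
    cv2.imwrite(f"pics/{n}1.png",cv2.resize(d["image"][y0:y1,x0:x1],None,fx=6,fy=6,interpolation=2))
E
```

```text
top white [398.7 222.2] 48 [ 0.5377 -0.299   0.023 ]
top white [377.2 216.8] 37 [ 0.5543 -0.2321  0.023 ]
top white [354.2 233.2] 38 [ 0.5029 -0.1605  0.023 ]
top white [377.  232.8] 40 [ 0.5044 -0.231   0.023 ]
top rust [352.3 203.3] 37 [ 0.5957 -0.1547  0.023 ]
top rust [374.6 204.5] 34 [ 0.5924 -0.2242  0.023 ]
top rect ((0.5481963157653809, -0.18102732300758362), (0.17141155898571014, 0.258156418800354), 1.6792863607406616)
scene white [352.6 173.3] 24 [ 0.5402 -0.2967  0.023 ]
scene white [336.2 178.9] 26 [ 0.5572 -0.2303  0.023 ]
scene white [346.1 186.8] 28 [ 0.507  -0.2295  0.023 ]
scene white [332.  196.2] 30 [ 0.5059 -0.1592  0.023 ]
scene rust [326.7 174.4] 25 [ 0.5952 -0.2204  0.023 ]
scene rust [312.4 182.8] 26 [ 0.5963 -0.1512  0.023 ]
scene rect ((0.5496279001235962, -0.1775248944759369), (0.1740855574607849, 0.25738680362701416), 1.7541886568069458)
```

View pics/top1.png

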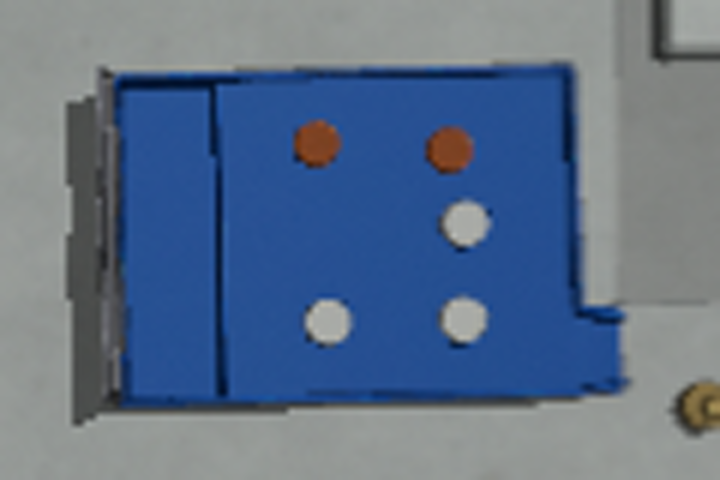

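View pics/scene1.png

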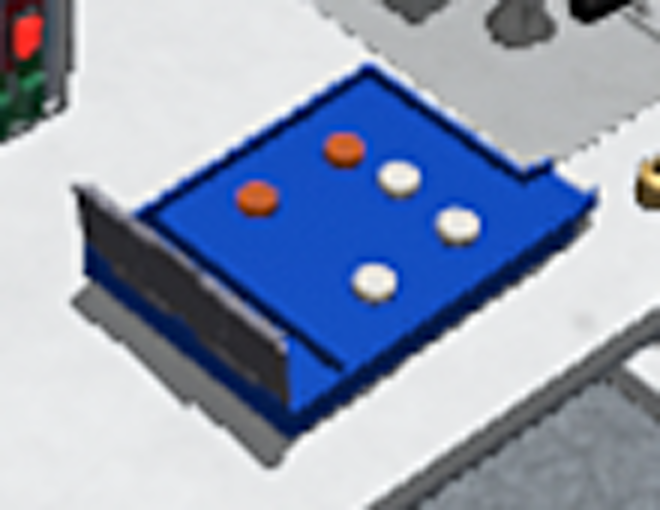

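The crops confirm the layout, with the tray yawed slightly. In the top crop the deck edge is at about u=217, the back wall spans (115–577, 70) and the cover leans outward. Now I'll settle the tray pose and test reachability before sweeping.

```bash
cat >> h.py <<'E'
PSI=0.030; C0=np.array([0.549,-0.170])
def W(x,y,z):
    c,s=np.cos(PSI),np.sin(PSI); return [C0[0]+c*x-s*y,C0[1]+s*x+c*y,z]
def loc(p):
    c,s=np.cos(PSI),np.sin(PSI); d=np.atleast_2d(p)[:,:2]-C0; return d@np.array([[c,-s],[s,c]])
def Q(k=0,dy=0):
    a=np.pi/4+(PSI+dy)/2+k*np.pi/2; return [np.cos(a),np.sin(a),0,0]
E
python3 - <<'E'
from h import *
px=lambda u,v,o:((u+.5)/6-.5+o[0],(v+.5)/6-.5+o[1])
d=optics.get_image("top");o=(300,180)
for n,u,v,z in(("edge back",213,84,.016),("edge front",221,393,.016),("backR outer",577,66,.026),("backL outer",115,74,.026),("frontL outer",122,405,.026),("frontmid",400,400,.026)):
    p=on_plane(d,px(u,v,o),z)[0]; print(n,p.round(4),loc(p).round(4))
d=optics.get_image("scene");o=(270,150)
for n,u,v,z in(("backR",370,66,.026),("edge front",343,368,.016),("edge back",152,213,.016)):
    p=on_plane(d,px(u,v,o),z)[0]; print(n,p.round(4),loc(p).round(4))
for k in(0,1): print(k,r.inverse_kinematics(W(-.045,-.03,.1),Q(k)),r.inverse_kinematics(W(0,.16,.08),Q(k)),r.inverse_kinematics(W(.005,-.095,.018),Q(k)))
D=np.array([[.5558,-.2312],[.5057,-.2303],[.5044,-.1598],[.5957,-.153],[.5938,-.2223]]);print(loc(D).round(4))
E
```

```text
edge back [ 0.6263 -0.1018  0.016 ] [[0.0793 0.0658]]
edge front [ 0.4657 -0.1062  0.016 ] [[-0.0813  0.0663]]
backR outer [ 0.636  -0.2897  0.026 ] [[ 0.0834 -0.1223]]
backL outer [ 0.6301 -0.0501  0.026 ] [[0.0846 0.1174]]
frontL outer [ 0.4592 -0.0542  0.026 ] [[-0.0863  0.1184]]
frontmid [ 0.4627 -0.1972  0.026 ] [[-0.0871 -0.0246]]
backR [ 0.6353 -0.2822  0.026 ] [[ 0.0829 -0.1147]]
edge front [ 0.4726 -0.1026  0.016 ] [[-0.0743  0.0697]]
edge back [ 0.632  -0.1005  0.016 ] [[0.085 0.067]]
0 None [ 0.35085372 -0.07318709 -0.30360185  0.         -1.34038156  2.82073893] None
1 [-0.00956027 -0.08609705 -0.27864987  0.         -1.37824351  0.03956027] [ 0.35085372 -0.07318709 -0.30360185  0.         -1.34038156 -0.32085372] [-0.11955779  0.16218734 -0.17755702  0.         -1.23105196  0.14955779]
[[ 0.005  -0.0614]
 [-0.0451 -0.059 ]
 [-0.0443  0.0115]
 [ 0.0472  0.0156]
 [ 0.0432 -0.0536]]
```

```bash
cat >> h.py <<'E'
def sweep(a,b,z,v=.07):
    a,b=np.array(a),np.array(b); dy=-np.arctan2(b[0]-a[0],b[1]-a[1]); q=Q(1,dy)
    r.goto(W(*a,.09),q); r.line_to(W(*a,z),speed=.1)
    r.line_to(W(*b,z),speed=v)
    r.line_to(W(*b,.09),speed=.15)
E
python3 - <<'E'
from h import *
jaws.command_gripper(.010)
r.goto(W(-.0435,-.018,.09),Q(1,.16))
r.line_to(W(-.0435,-.018,.024),speed=.1)
hit=r.line_to(W(-.0435,-.018,.012),speed=.02,threshold=3)
zc=r.current_ee_pos()[2]; print(hit,zc,r.current_finger_gap(),r.current_ft_force())
z=min(max(zc+.0015,.0165),.02) if hit else .0165
r.line_to(W(-.0435,-.018,z),speed=.05)
r.line_to(W(-.056,.061,z),speed=.07); print(r.current_ft_force())
r.line_to(W(-.056,.061,.09),speed=.15)
r.goto(W(-.045,-.10,.15),Q(1))
print(r.current_time(),z)
d=optics.get_image("top"); _,w,ru=masks(d)
for k,mm in(("w",w),("r",ru)):
    for c,a in blobs(mm[180:260,300:420],8,150): print(k,a,loc(on_plane(d,c+[300,180],.023)).round(3))
d=optics.get_image("scene");cv2.imwrite("pics/s2.png",cv2.resize(d["image"][150:235,270:380],None,fx=6,fy=6))
E
```

```text
True 0.016457999444792863 0.010205650324695129 [-0.9766786   0.44273641  3.48364742]
[-0.09754877 -0.12298437 -0.35727804]
7.1167 0.017957999444792865
w 63 [[ 0.105 -0.186]]
r 15 [[-0.099 -0.182]]
```

View pics/s2.png

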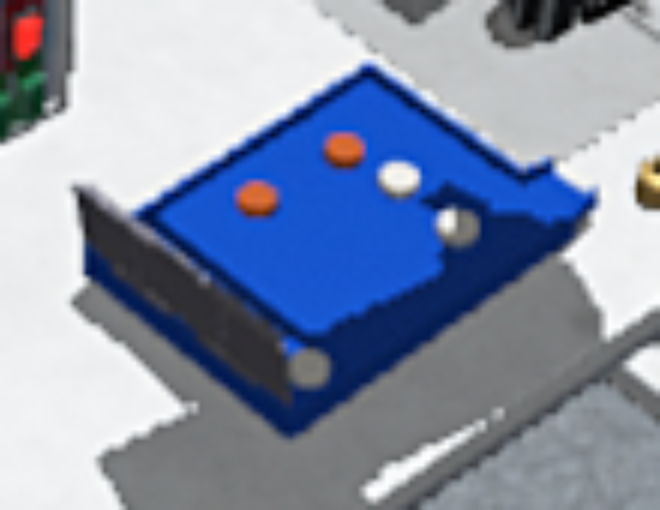

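The first disc is in the trough, near the crop's (310, 367), and the other discs haven't moved. Next come the other two whites.

Run:
```python
from h import *
z=.018
sweep((-.0505,-.089),(-.0215,.061),z)
jaws.command_gripper(.006)
sweep((.0045,-.092),(.008,.061),z)
r.goto(W(0,.19,.15),Q(1))
print(r.current_time())
for n in("top","scene"):
    d=optics.get_image(n); _,w,ru=masks(d)
    bx=(300,180,420,260) if n=="top" else (270,150,380,235)
    cv2.imwrite(f"pics/{n}3.png",cv2.resize(d["image"][bx[1]:bx[3],bx[0]:bx[2]],None,fx=6,fy=6))
```

```text
16.7417
```

View pics/scene3.png

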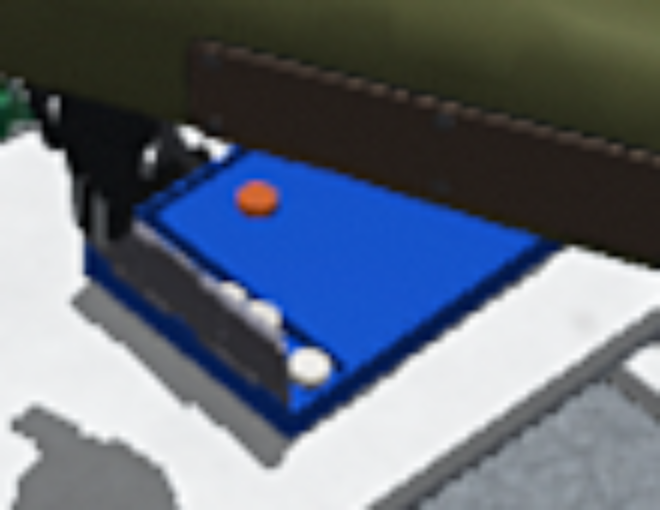

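View pics/top3.png

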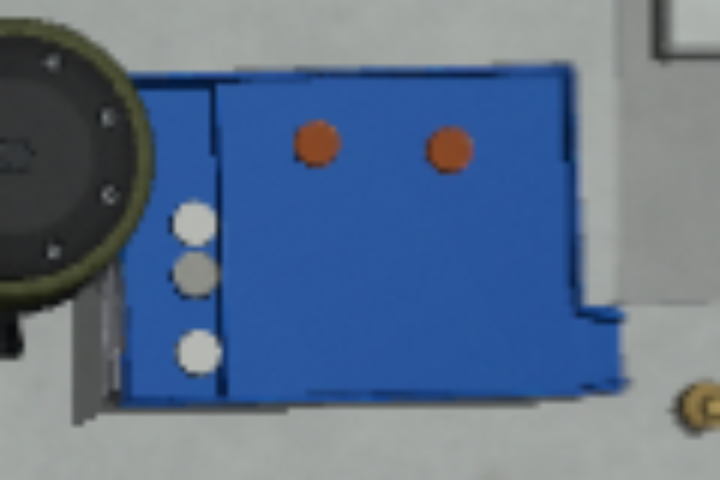

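All three white discs now lie in the trough at top crop (195, 223), (196, 274) and (198, 352), and both rust discs are where they started. Now I'll close the cover with an arc around the hinge.

Run:
```python
from h import *
jaws.command_gripper(0)
H=np.array([.1205,.0275]); rho=.047; half=.011
def tcp(t):
    c=H+rho*np.array([-np.cos(t),np.sin(t)])+.0015*np.array([np.sin(t),np.cos(t)]); return W(0,c[0]+half,c[1])
z0=tcp(np.pi/2)[2]
r.line_to(W(0,.19,z0),speed=.12)
r.line_to(tcp(np.pi/2),speed=.08); print("up",r.current_ft_force())
for t in np.linspace(np.pi/2,0.12,10)[1:]:
    if r.line_to(tcp(t),speed=.08,threshold=25): print("stop at",t,r.current_ft_force()); break
p=tcp(0)
hit=r.line_to(p[:2]+[p[2]-.006],speed=.02,threshold=12)
print(hit,r.current_ee_pos(),r.current_ft_force(),"expected top",.029)
r.pause(.3)
r.line_to(p[:2]+[.15],speed=.12)
r.goto(W(-.05,-.28,.2),Q(1)); print(r.current_time())
ims=[]
for n,bx in(("top",(300,180,420,260)),("scene",(270,150,380,235))):
    d=optics.get_image(n); ims.append(cv2.resize(d["image"][bx[1]:bx[3],bx[0]:bx[2]],(396,300),interpolation=2))
cv2.imwrite("pics/end.png",np.hstack(ims))
```

```text
up [-0.15808154  0.28821522 -0.61661547]
True [ 0.54699096 -0.08538322  0.02908773] [-1.38902886  0.66445346  5.82365587] expected top 0.029
24.2417
```

View pics/end.png

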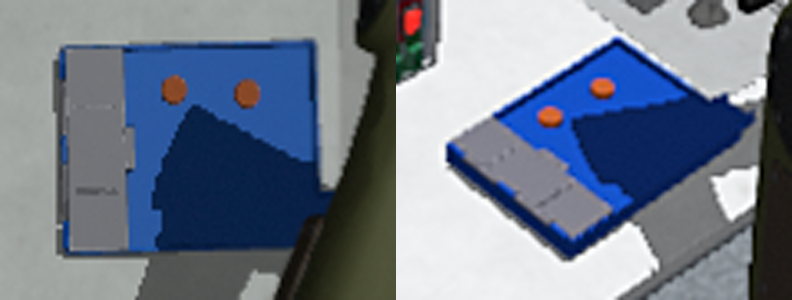

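The picture shows the cover flat over the trough, at (65–128, 48–250) in its left half, and both rust discs on the deck at (174, 89) and (247, 94). The fingers met the cover at 29.1 mm against the expected 29 mm, so it is fully shut.

```bash
python3 -c "
from rig import r
print(r.job_done(), r.current_time())"
```

```text
the job is handed in; nothing more can be done
the job is handed in; nothing more can be done
```

All three white discs are in the trough, the cover is pressed shut, both rust discs are still on the deck, and I handed the job in just after 24 s of robot time (no verdict came back).

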